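Hold the self-closing egg-cup drawer open at its red line

ROBOT

A 6-joint arm with a two-finger parallel gripper is mounted at the origin on the work surface. World frame = base frame: x ahead of the robot, y to its left, z up, the work surface at z = 0. Lengths are in m, angles in rad, forces in N, time in s.
With the tool pointing down it reaches from about 0.35 to 0.975 m from the base axis. Payload 4.9 kg.
Tool frame: the origin (TCP) lies at the very end of the fingers, on their centre line; the grasp point (between the pads) lies 19 mm behind it; z points along the fingers, y is the line along which they close (so a half turn about z gives the same grasp; the last joint's range is limited). The gripper opens to 85 mm and grips with 20 to 120 N. Pads are 22 mm wide; open, the fingers measure 114 mm over their backs; the gripper's body (76 mm by 85 mm) begins 54 mm behind the grasp point. The pads swing forward as they close: fully open they stand 13 mm farther back than shut.
Start: joints at [-1.434, 0.053, 1.613, -0, 1.476, -0.119], TCP at [0.158, -0.605, 0.205] pointing down, gripper open.
Joint ranges: [-3.01, 3.01], [-1.01, 2.22], [0.06, 2.58], [-1.02, 4.17], [0.09, 2.62], [-3.14, 3.14]. Speed limits (rad/s): [2.57, 2.57, 3.14, 3.14, 3.14, 3.14].

INTERFACE

Orientations are given as a rotation vector (axis times angle).
In Python, from station import ctrl, imaging gives the robot as it stands.
- The arm moves only by the tool play_rows, never from a script. Its argument "series" is a list of rows, each a list of 3 entries, a list of its own where there are three numbers: the opening, from 0 (shut) to 1 (fully open), then the shift along the tool's x, y, z each as a share of 0.05 m, from -1 to 1, then the turn, a rotation vector about the tool's x, y, z each as a share of 8 degrees, from -1 to 1. In form: [[grip, [dx, dy, dz], [ax, ay, az]], ...]. A call has 1 to 8 rows; each row shifts and turns the commanded pose from where the row before left it, along the tool's axes as they then stand; what a row does not reach is not made up. A row lasts 1/8 s, in which the tool goes at most 62.5 mm and 10.7 degrees, less where a joint would pass 70% of its speed; a pose out of reach is approached as far as the arm can. A call with a number of a shift or a turn outside -1 to 1 is refused whole. A call with a gripper value outside its range is refused whole. The fingers move at their own pace and stop on an object; "force" is the grip in N (left out, the last holds). Time passes only in rows, so rows that do not move let the fingers close. It gives the time, the measured TCP pose, the force, the opening and the grip force at its end, in the units of the state.
- ctrl.get_obs(): the state, without advancing time (a new reading comes with each control period).
- imaging.get_image(name): name is "side" or "top"; returns a dict with "color" (420x560x3 uint8, blue, green, red), "fx", "fy", "cx", "cy" (pixels), "extrinsics" (4x4, takes a point from world to camera coordinates). Camera axes: x right, y down, z forward; pixel columns grow to the right and rows downward; lengths in m; the calibration is good to about 2 mm. A picture is of the moment at which its call begins. There is no depth.
- ctrl.finish_job(): hands the job in; it is judged then, once.
The state is a dict: "t": time; "q": joint angles; "dq": joint speeds; "effort": joint torques, N m; "tool_pos": TCP position; "tool_rot": TCP orientation; "contact_force": force on the tool from outside, world axes, zero at the start; "wrist_torque": the same for the moment, N m; "opening": finger opening in m; "grip_force": force on a finger pad.
Only numpy, scipy, OpenCV 4.12 (cv2) and the standard library are available. Lean on these libraries where they do the work, as an engineer would, in place of code of your own. Each camera call takes 0.05 s, during which the arm holds its last target. There are 200 camera calls.

TASK

The glass jar stands in the way of the egg-cup drawer: lift it over to the cutting board and stand it there upright with its whole base on the wood, gently, without dropping it. Then pull the self-closing drawer out until the red line along its cross divider is level with the front edge of the shelf above it, never well past it, keep the egg cups upright in it, and hold the drawer there against its spring: finish while still holding, do not let go. Leave the other things where they are.

Things in the scene. Friction and masses are not known exactly. Their poses are not given: they have to be found in the camera images.
- shelf: stainless steel shelf unit, fixed, 240 mm deep (its x), 400 mm wide (its y), top 150 mm above the worktop. Origin: centre of its footprint. Its -x axis points out of its front, the way the drawer pulls out; its front edge is at x = -120 mm. The drawer is in the -y half of the front (centred at y = -88 mm); the egg cooker stands on top of the +y half.
- drawer (a joint): travel of the shelf's self-closing drawer, m: 0 shut (always so at the start), 0.100 with the red line level with the shelf's front edge; runs to 0.160, but comes off its runners if pulled well past the line (from 0.125). A spring always pulls it shut: 3 N when shut, rising evenly to 8 N at the line. Drawer front 206 mm wide, from 76 to 136 mm above the worktop.
- handle (a point): middle of the drawer's dark bar handle: level round bar, 10 mm thick, 160 mm long, parallel to the shelf's front (shelf y), on two 8 mm posts 60 mm either side of the middle. Bar axis 114 mm above the worktop, 36 mm below the shelf's top, 42 mm out from the drawer's front (37 mm free behind the bar). Moves with the drawer; axes as the shelf's.
- red_line (a point): middle of the 6 mm wide red line (edging strip) along the top of the drawer's cross divider, 124 mm above the worktop and 100 mm behind the outer face of the drawer's front; hidden under the shelf's top while the drawer is shut. Moves with the drawer; axes as the shelf's.
- shelf_edge (a point): point on the front edge of the shelf's top sheet, above the middle of the drawer, 150 mm above the worktop. The drawer is at the mark when the red line lies straight below this edge.
- jar: round glass jar with white ribbed screw cap, about 0.3 kg, upright on the worktop in front of the drawer, in its way. Body 62 mm diameter up to 88 mm above its base, narrowing to the cap: 57 mm diameter, from 100 to 122 mm above the base. Origin: centre of its base; z up.
- board: small pale wooden cutting board, 170 mm (its x) by 240 mm (its y), 18 mm thick, lying flat on the worktop. Origin: centre of its underside; z up.
- egg_cup0: yellow silicone egg cup, 50 mm diameter, 36 mm high, loose in the drawer's front compartment; origin: centre of its base, z its own upward axis
- egg_cup1: green silicone egg cup, 50 mm diameter, 36 mm high, loose in the drawer's front compartment; origin: centre of its base, z its own upward axis
- egg_cup2: orange silicone egg cup, 50 mm diameter, 36 mm high, loose in the drawer's front compartment; origin: centre of its base, z its own upward axis
- egg_cooker: silver egg cooker with clear dome lid and knurled front knob, 160 mm diameter, 146 mm high, standing on the shelf's top; origin: centre of its base. To be left alone.
- mug: blue mug, 80 mm diameter, 92 mm high; origin: centre of its base. To be left alone.
- salt: white salt shaker with steel top, 42 mm diameter, 68 mm high; origin: centre of its base. To be left alone.
- pepper: dark steel pepper shaker, 42 mm diameter, 68 mm high; origin: centre of its base. To be left alone.
Things that resemble listed ones, but are neither listed nor needed, are in the scene too. Leave any orange or turquoise look-alike of the jar alone.

How it is judged:
On the way, in this order (a step that is already met when the one before it is completed fails the run):
1. the jar stands upright on the cutting board, let go (x of jar in the frame of board between -0.058 and 0.058 m and y of jar in the frame of board between -0.093 and 0.093 m and z of jar in the frame of board between 0.013 and 0.023 m and angle between jar's own z axis and vertical below 0.1 rad and linear speed of jar below 0.03 m/s and contact force between the fingers and jar below 0.2 N), for 0.2 s.
2. the drawer is held in the fingers with its red line level with the shelf's front edge (value of joint drawer between 0.092 and 0.108 m and contact force between the fingers and drawer above 3 N and contact force between each of jar, board and drawer below 0.2 N and velocity of joint drawer between -0.01 and 0.01 m/s), for 0.5 s.
At the end, for the whole second after the job is handed in: Drawer held still by the fingers (over 3 N), 92 to 108 mm out (red line within 8 mm of the edge), nothing propping it; jar upright, released, wholly on the board; cups in the drawer's front, within 0.3 rad of upright; cooker within 30 mm, board, mug, salt, pepper within 40 mm of their starts (all of step 1 and all of step 2 and angle between each of egg_cup0, egg_cup1, egg_cup2's own z axis and vertical below 0.3 rad and distance between each of egg_cup0, egg_cup1, egg_cup2 and red_line below 0.115 m and distance of each of board, mug, salt, pepper from where it was at the start of the episode below 0.04 m and distance of egg_cooker from where it was at the start of the episode below 0.03 m); the arm keeps its last pose, push and grip.
It fails at once if the drawer is pulled well past the red line (25 mm), where it leaves its runners (value of joint drawer above 0.125 m).
It fails at once if the jar is tipped over (angle between jar's own z axis and vertical above 0.6 rad).
It fails at once if the jar is dropped or knocked away (contact force between the fingers and jar below 0.2 N and linear speed of jar above 0.5 m/s).
It fails at once if an egg cup is tipped over (angle between any of egg_cup0, egg_cup1, egg_cup2's own z axis and vertical above 0.7 rad).
It fails at once if a bystander is knocked away (distance of any of board, mug, salt, pepper from where it was at the start of the episode above 0.06 m or distance of egg_cooker from where it was at the start of the episode above 0.05 m).
It also fails if it takes over 61 s, if anything falls off the work surface, if the arm or the gripper's body presses on something with over 40 N, if the wrist force passes 120 N, or if a joint passes its speed limit or range.

## Working session

There is one attempt and no reset: what is moved stays moved. The work goes in short steps, Python scripts to look and compute and a tool call to move; the robot and the scene stay as the last step left them, time stands still between calls to the robot, and variables do not carry over. Pictures are saved under pics/ and viewed, at most 10 in all, crops included, and the job is handed in when it is done.

Besides the shell and the picture viewer there is one more tool, called after ">>>" by a JSON object that holds its "fn" and its "kwargs", one argument or row to a line. play_rows: Moves the arm, as the interface text tells. Shift numbers are shares of 0.05 m and turn numbers shares of 8 degrees, none past 1 either way. Its arguments: {"type":"object","properties":{"series":{"type":"array"},"force":{"type":"number"}},"required":["series"]}

```bash
ls; mkdir -p pics; cat > h.py <<'E'
import numpy as np, cv2
from station import ctrl, imaging
def proj(im,p):
    c=im["extrinsics"]@np.append(p,1); return np.array([im["fx"]*c[0]/c[2]+im["cx"], im["fy"]*c[1]/c[2]+im["cy"]])
def ray(im,u,v):
    E=im["extrinsics"];R=E[:3,:3];o=-R.T@E[:3,3]
    return o,R.T@np.array([(u-im["cx"])/im["fx"],(v-im["cy"])/im["fy"],1])
def onz(im,u,v,z):
    o,d=ray(im,u,v); return o+d*(z-o[2])/d[2]
E
python3 - <<'E'
from h import *
for n in("side","top"):
    im=imaging.get_image(n);cv2.imwrite(f"pics/{n}0.png",im["color"])
    print(n,im["fx"],ray(im,280,210))
o=ctrl.get_obs();print(o["tool_pos"],o["tool_rot"],o["opening"],o["t"])
E
```

```text
pics
side 419.4941307376487 (array([0.49567297, 0.68182163, 0.56339781]), array([ 0.06474796, -0.83363567, -0.54863328]))
top 486.1727529602782 (array([ 4.51429295e-01, -2.42555885e-04,  1.35385350e+00]), array([ 0.06688456, -0.00407433, -0.99785793]))
[ 0.15805927 -0.60403601  0.20353815] [-3.11401428e+00 -4.00488466e-01  9.92866116e-06] 0.0854075699704981 0.1
```

View pics/side0.png

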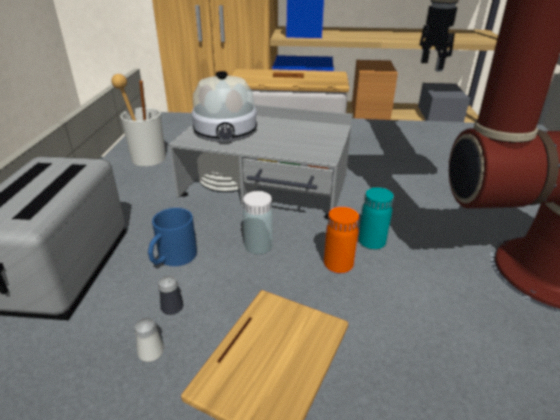

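View pics/top0.png

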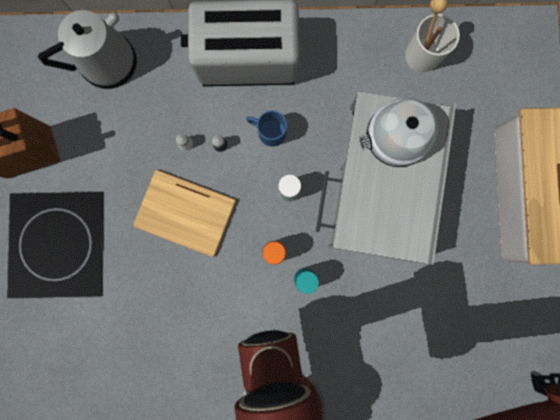

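The side view shows the white-capped jar at (258,222), in front of the drawer handle bar around (282,183), with the orange jar at (341,240), the turquoise jar at (376,218) and the board around (270,360). In the top view the white cap is at (290,187), the orange jar at (274,252), the turquoise jar at (307,282), the board at (185,213) and the dark handle runs from (326,175) to (319,230). There are three jar candidates, and only the white-capped glass one fits the description.

```bash
python3 - <<'E'
from h import *
im=imaging.get_image("top");s=imaging.get_image("side");c=im["color"]
hsv=cv2.cvtColor(c,cv2.COLOR_BGR2HSV)
def comp(m,win):
    x0,x1,y0,y1=win;k=np.zeros_like(m);k[y0:y1,x0:x1]=m[y0:y1,x0:x1]
    cs,_=cv2.findContours(k,cv2.RETR_EXTERNAL,cv2.CHAIN_APPROX_NONE);return max(cs,key=cv2.contourArea)
w=cv2.inRange(hsv,(0,0,190),(180,50,255));k=comp(w,(265,315,165,210))
(u,v),r=cv2.minEnclosingCircle(k);J=onz(im,u,v,.122);print("cap",u,v,r,J,"diam",2*np.linalg.norm(onz(im,u+r,v,.122)-J)*1)
b=cv2.inRange(hsv,(8,70,90),(28,255,255));k=comp(b,(120,250,160,265))
R=cv2.minAreaRect(k);P=np.array([onz(im,*p,.018) for p in cv2.boxPoints(R)]);print("board",R,P.mean(0),np.linalg.norm(P-np.roll(P,1,0),axis=1),P.round(3).tolist())
# shelf top corners: bright grey polygon
V=cv2.inRange(hsv,(0,0,110),(180,60,255));k=comp(V,(325,462,85,270))
R=cv2.minAreaRect(k);P=np.array([onz(im,*p,.15) for p in cv2.boxPoints(R)]);print("shelf",R,P.mean(0),np.linalg.norm(P-np.roll(P,1,0),axis=1),P.round(3).tolist())
D=cv2.inRange(hsv,(0,0,0),(180,255,60));k=comp(D,(312,332,165,240));R=cv2.minAreaRect(k);print("handle",R,[onz(im,*p,.114).round(3).tolist() for p in cv2.boxPoints(R)],onz(im,*R[0],.114))
A=c[80:280,250:470];B=s["color"][120:260,200:400]
cv2.imwrite("pics/crop1.png",np.hstack([cv2.resize(A,(440,400)),cv2.resize(B,(360,252)) if 0 else cv2.copyMakeBorder(cv2.resize(B,(360,252)),0,148,0,0,0)]))
print(proj(s,[J[0],J[1],.122]),proj(s,[J[0],J[1],0]))
E
```

```text
cap 288.8876647949219 185.2841339111328 10.773538589477539 [ 0.59671927 -0.02913018  0.122     ] diam 0.054949297337511735
board ((183.97328186035156, 212.6326904296875), (87.44135284423828, 62.25468444824219), 20.85445785522461) [0.53917732 0.25867633 0.018     ] [0.24057357 0.17104694 0.24297158 0.17019956] [[0.504, 0.401, 0.018], [0.664, 0.341, 0.018], [0.573, 0.115, 0.018], [0.415, 0.178, 0.018]]
shelf ((393.0, 177.0), (184.0, 136.0), 90.0) [ 0.61297065 -0.28902024  0.15      ] [0.46292398 0.34514681 0.46347033 0.33458097] [[0.848, -0.125, 0.15], [0.841, -0.47, 0.15], [0.378, -0.447, 0.15], [0.385, -0.113, 0.15]]
handle ((317.5, 182.5), (19.0, 11.0), 90.0) [[0.628, -0.089, 0.114], [0.628, -0.118, 0.114], [0.579, -0.116, 0.114], [0.579, -0.088, 0.114]] [ 0.6034853  -0.10293485  0.114     ]
[257.34439465 197.78018917] [258.56117503 245.79014526]
```

View pics/crop1.png

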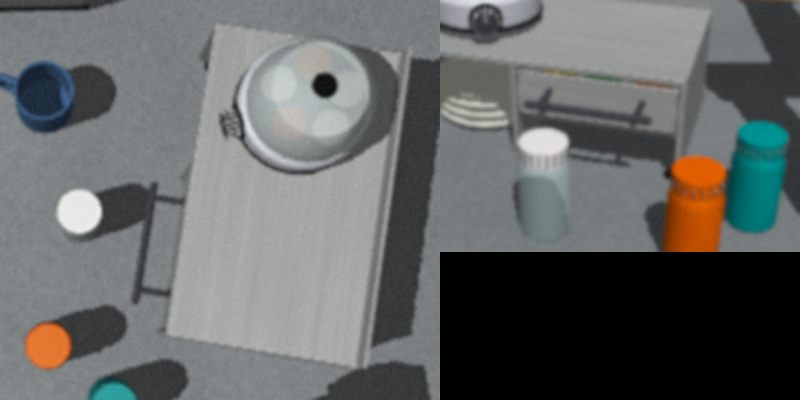

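The enlarged crop confirms it: the clear glass jar with the white ribbed cap, at crop (80,212), is the one to move. It stands beside the handle's far half. The handle ends are at crop (154,184) and (136,300), and the shelf front corners at (217,25) and (167,333).

```bash
cat >> h.py <<'E'
from scipy.spatial.transform import Rotation as Ro
def go(p,yaw=None):  # world target TCP, tool-y world heading deg -> total shares in current tool axes
    o=ctrl.get_obs();R=Ro.from_rotvec(o["tool_rot"]).as_matrix()
    print("t",round(o["t"],2),"pos",np.round(o["tool_pos"],4),"tool x,y,z",R.T.round(2).tolist(),"open",round(o["opening"],4),"grip",round(o["grip_force"],1),"F",np.round(o["contact_force"],1))
    print("shift shares",(R.T@(np.array(p)-o["tool_pos"])/.05).round(2))
    if yaw is not None:
        y=np.radians(yaw);c=np.array([np.cos(y),np.sin(y),0]);z=np.array([0,0,-1.]);T=np.stack([np.cross(c,z),c,z],1)
        print("turn shares",(Ro.from_matrix(R.T@T).as_rotvec(degrees=True)/8).round(2))
E
python3 - <<'E'
from h import *
im=imaging.get_image("top");s=imaging.get_image("side")
a,b=onz(im,358.5,92.5,.15),onz(im,333.5,246.5,.15);h0,h1=onz(im,327,172,.114),onz(im,318,230,.114)
d=a-b;e=h0-h1
print("front",a,b,np.linalg.norm(d),"dir",np.degrees(np.arctan2(d[1],d[0])));print("handle",h0,h1,np.linalg.norm(e),"dir",np.degrees(np.arctan2(e[1],e[0])),(h0+h1)/2)
u=d/np.linalg.norm(d);n=np.array([-u[1],u[0],0])
print("handle out from front",((h0+h1)/2-a)@n,"mid along from b",((h0+h1)/2-b)@u,"expect 112","jar out",(np.array([.597,-.029,.15])-a)@n)
print("side proj handle ends",proj(s,h0),proj(s,h1))
go([.597,-.029,.28],np.degrees(np.arctan2(d[1],d[0])))
E
```

```text
front [ 0.82653919 -0.20958689  0.15      ] [ 0.43941502 -0.13541197  0.15      ] 0.39416626868637406 dir -10.84669462836604
handle [ 0.63021891 -0.12806406  0.114     ] [ 0.48166146 -0.10113069  0.114     ] 0.15097921251113688 dir -10.276068400327187 [ 0.55594018 -0.11459737  0.114     ]
handle out from front 0.04237064455974593 mid along from b 0.11052642325818532 expect 112 jar out 0.13416546402190166
side proj handle ends [248.13573636 176.84996676] [315.07822584 186.07498087]
t 0.3 pos [ 0.1581 -0.6044  0.2043] tool x,y,z [[0.97, 0.25, 0.0], [0.25, -0.97, -0.0], [-0.0, 0.0, -1.0]] open 0.0854 grip 0.0 F [0.5 0.5 1.2]
shift shares [11.4  -8.91 -1.51]
turn shares [-0.   -0.   -8.06]
```

>>> {"fn": "play_rows", "kwargs": {
  "series": [
    [1,[0,0,-0.3],[0,0,-1]],
    [1,[0,0,-0.3],[0,0,-1]],
    [1,[0,0,-0.3],[0,0,-1]],
    [1,[0,0,-0.3],[0,0,-1]],
    [1,[0,0,-0.3],[0,0,-1]],
    [1,[0,0,0],[0,0,-1]],
    [1,[0,0,0],[0,0,-1]],
    [1,[0,0,0],[0,0,-1]]
  ],
  "force": 40
}}

```text
t: 1.3
tool_pos: [0.1581, -0.6046, 0.2796]
tool_rot: [-2.425, -1.996, -0.0]
contact_force: [-0.3, 0.4, 0.6]
opening: 0.0854
grip_force: 0.0
```

```bash
python3 -c "
from h import *
go([.597,-.029,.28],-10.5)"
```

```text
t 1.3 pos [ 0.1581 -0.6046  0.2796] tool x,y,z [[0.19, 0.98, 0.0], [0.98, -0.19, -0.0], [-0.0, 0.0, -1.0]] open 0.0854 grip 0.0 F [-0.3  0.4  0.6]
shift shares [ 1.298e+01  6.400e+00 -1.000e-02]
turn shares [-0.   -0.   -0.07]
```

>>> {"fn": "play_rows", "kwargs": {
  "series": [
    [1,[0.8,0.4,0],[0,0,0]],
    [1,[0.8,0.4,0],[0,0,0]],
    [1,[0.8,0.4,0],[0,0,0]],
    [1,[0.8,0.4,0],[0,0,0]],
    [1,[0.8,0.4,0],[0,0,0]],
    [1,[0.8,0.4,0],[0,0,0]],
    [1,[0.8,0.4,0],[0,0,0]],
    [1,[0.8,0.4,0],[0,0,0]]
  ]
}}

```text
t: 2.3
tool_pos: [0.3786, -0.3211, 0.2798]
tool_rot: [2.43, 1.99, 0.0]
contact_force: [0.7, 0.1, -0.4]
opening: 0.0851
grip_force: 0.0
```

>>> {"fn": "play_rows", "kwargs": {
  "series": [
    [1,[0.8,0.4,0],[0,0,0]],
    [1,[0.8,0.4,0],[0,0,0]],
    [1,[0.8,0.4,0],[0,0,0]],
    [1,[0.8,0.4,0],[0,0,0]],
    [1,[0.8,0.4,0],[0,0,0]],
    [1,[0.8,0.4,0],[0,0,0]],
    [1,[0.8,0.4,0],[0,0,0]],
    [1,[0,0,0],[0,0,0]]
  ]
}}

```text
t: 3.3
tool_pos: [0.5712, -0.0732, 0.2793]
tool_rot: [-2.426, -1.995, 0.0]
contact_force: [-0.3, 0.3, -0.0]
opening: 0.0856
grip_force: 0.0
```

```bash
python3 -c "
from h import *
go([.597,-.029,.14],-10.5)"
```

```text
t 3.3 pos [ 0.5712 -0.0732  0.2793] tool x,y,z [[0.19, 0.98, 0.0], [0.98, -0.19, -0.0], [-0.0, 0.0, -1.0]] open 0.0856 grip 0.0 F [-0.3  0.3 -0. ]
shift shares [0.97 0.34 2.79]
turn shares [-0.01 -0.   -0.08]
```

>>> {"fn": "play_rows", "kwargs": {
  "series": [
    [1,[0.5,0.17,0],[0,0,0]],
    [1,[0.47,0.17,0],[0,0,0]],
    [1,[0,0,0.6],[0,0,0]],
    [1,[0,0,0.6],[0,0,0]],
    [1,[0,0,0.6],[0,0,0]],
    [1,[0,0,0.6],[0,0,0]],
    [1,[0,0,0],[0,0,0]]
  ]
}}

```text
t: 4.18
tool_pos: [0.594, -0.0317, 0.1565]
tool_rot: [-2.428, -1.987, 0.007]
contact_force: [-0.5, -0.3, -0.3]
opening: 0.0858
grip_force: 0.0
```

```bash
python3 -c "
from h import *
go([.597,-.029,.084],-10.5)
t=imaging.get_image('top');s=imaging.get_image('side')
A=t['color'][120:270,220:400];B=s['color'][80:270,180:400]
cv2.imwrite('pics/c2.png',np.hstack([cv2.resize(A,(396,330)),cv2.resize(B,(382,330))]))"
```

```text
t 4.17 pos [ 0.594  -0.0317  0.1565] tool x,y,z [[0.2, 0.98, -0.0], [0.98, -0.2, -0.01], [-0.01, 0.0, -1.0]] open 0.0858 grip 0.0 F [-0.5 -0.3 -0.3]
shift shares [0.06 0.06 1.45]
turn shares [-0.04  0.   -0.11]
```

View pics/c2.png

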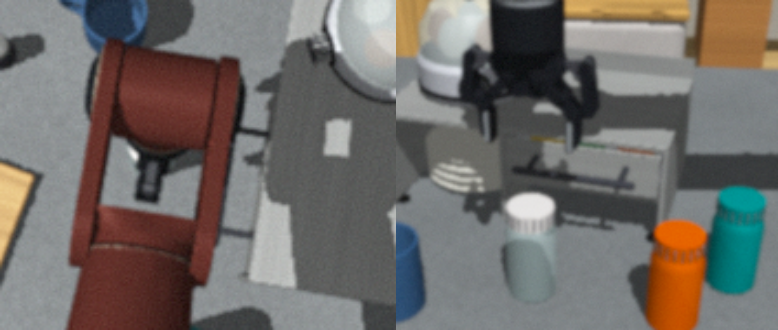

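The top view is blocked by the arm. The side view shows the open fingertips at crop (490,130) and (572,148), above the cap at (530,205). I'll check that height against the projection.

```bash
python3 -c "
from h import *
s=imaging.get_image('side');o=ctrl.get_obs();p=o['tool_pos'];R=Ro.from_rotvec(o['tool_rot']).as_matrix();print(p)
f=lambda q:(np.array(proj(s,q))-[180,80])*[382/220,330/190]+[396,0]
for e in(-1,1):
  for b in (0,.013): print(e,b,f(p+R@[0,e*.05,-b]).round(0))
print('cap top',f([.597,-.029,.122]).round(0))"
```

```text
[ 0.59729405 -0.03179184  0.16159349]
-1 0 [572. 180.]
-1 0.013 [572. 170.]
1 0 [488. 167.]
1 0.013 [487. 157.]
cap top [530. 205.]
```

>>> {"fn": "play_rows", "kwargs": {
  "series": [
    [1,[0.05,0.0,0.5],[0,0,0]],
    [1,[0,0,0.3],[0,0,0]],
    [1,[0,0,0],[0,0,0]],
    [1,[0,0,0],[0,0,0]]
  ]
}}

```text
t: 4.82
tool_pos: [0.5977, -0.0289, 0.1208]
tool_rot: [2.429, 1.99, 0.002]
contact_force: [0.6, -0.3, 0.2]
opening: 0.0855
grip_force: 0.0
```

```bash
python3 -c "
from h import *
s=imaging.get_image('side');o=ctrl.get_obs();p=o['tool_pos'];R=Ro.from_rotvec(o['tool_rot']).as_matrix();print(p,o['contact_force'])
c=s['color'][110:260,200:320];c=cv2.resize(c,None,fx=4,fy=4)
for q in [p,p+R@[0,.05,0],p+R@[0,-.05,0]]:
  cv2.circle(c,tuple(int(v) for v in (proj(s,q)-[200,110])*4),4,(0,0,255),-1)
cv2.circle(c,tuple(int(v) for v in (proj(s,[.597,-.029,.122])-[200,110])*4),4,(0,255,0),-1)
cv2.imwrite('pics/c3.png',c)"
```

```text
[ 0.59779091 -0.02890871  0.1210333 ] [0.73550403 0.18630994 0.89647769]
```

View pics/c3.png

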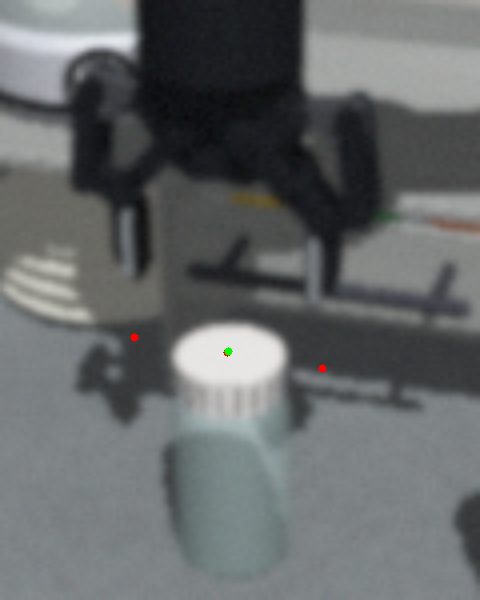

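The fingertips, at (130,272) and (315,300), appear about 65 px above the predicted TCP height, the red dots, while the cap matches its green dot. I'll check the start pictures for the same offset.

```bash
python3 -c "
from h import *
R=Ro.from_rotvec([-3.114,-.4005,0]).as_matrix();p=np.array([.158,-.6043,.204]);out=[]
for n,w in(('side',(400,500,0,100)),('top',(480,560,340,420))):
  im=imaging.get_image(n);c=cv2.imread(f'pics/{n}0.png')[w[2]:w[3],w[0]:w[1]];c=cv2.resize(c,(390,390));k=390/(w[1]-w[0])
  for q,col in [(p,(0,0,255)),(p+R@[0,.05,0],(0,255,255)),(p+R@[0,-.05,0],(0,255,0)),(p+R@[0,0,-.1],(255,0,255))]:
    cv2.circle(c,tuple(int(v) for v in (proj(im,q)-[w[0],w[2]])*k),3,col,-1)
  out.append(c)
cv2.imwrite('pics/c4.png',np.hstack(out))"
```

```text
(no output)
```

View pics/c4.png

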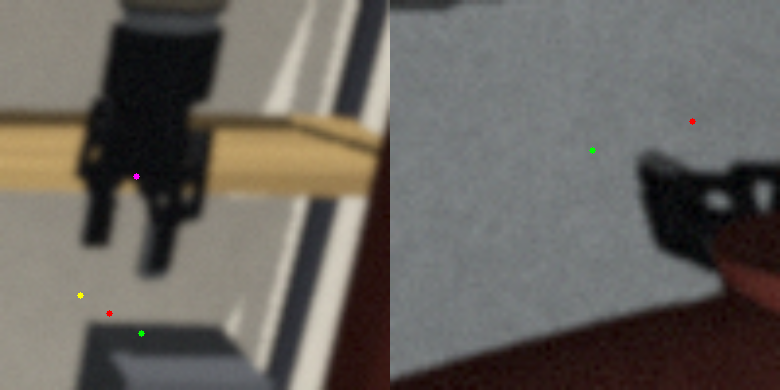

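Both start views show the open fingertips about 38 mm above the reported TCP along the tool axis: side actual (125,259) against predicted (109,313). They are level with it sideways. A TCP height near 0.06 is safe either way, with the palm still above the cap, so I'll go there and look again.

>>> {"fn": "play_rows", "kwargs": {
  "series": [
    [1,[0,0,0.4],[0,0,0]],
    [1,[0,0,0.4],[0,0,0]],
    [1,[0,0,0.3],[0,0,0]],
    [1,[0,0,0.1],[0,0,0]],
    [1,[0,0,0],[0,0,0]],
    [1,[0,0,0],[0,0,0]]
  ]
}}

```text
t: 5.72
tool_pos: [0.5977, -0.0288, 0.0606]
tool_rot: [2.429, 1.99, 0.002]
contact_force: [0.4, 0.1, 0.2]
opening: 0.0855
grip_force: 0.0
```

```bash
python3 -c "
from h import *
s=imaging.get_image('side');o=ctrl.get_obs();p=o['tool_pos'];R=Ro.from_rotvec(o['tool_rot']).as_matrix();print(p,o['contact_force'],o['opening'])
c=s['color'][110:260,200:320];c=cv2.resize(c,None,fx=4,fy=4)
for q in [p,p+R@[0,.05,0],p+R@[0,-.05,0]]:
  cv2.circle(c,tuple(int(v) for v in (proj(s,q)-[200,110])*4),3,(0,0,255),-1)
cv2.imwrite('pics/c5.png',c)"
```

```text
[ 0.59771909 -0.02885485  0.06066447] [ 0.64525052 -0.19453001  0.68103575] 0.08539844425653108
```

View pics/c5.png

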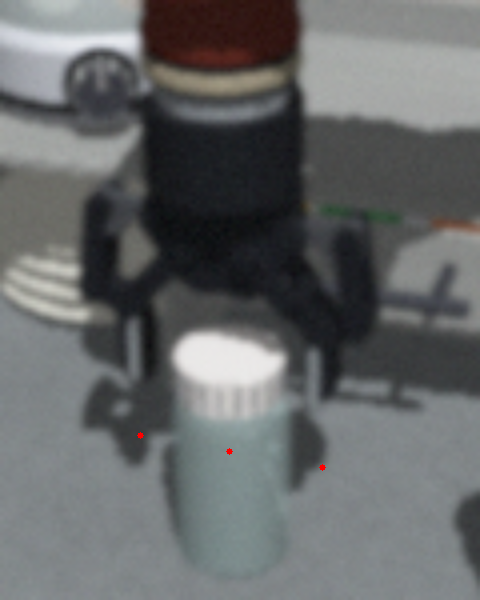

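The fingers now straddle the cap. The pad ends are at about (135,378) and (313,395), level with the ribbed band at about (230,400). The finger gap width also gives a depth matching the jar's, so I'll close gently.

>>> {"fn": "play_rows", "kwargs": {
  "series": [
    [0.75,[0,0,0],[0,0,0]],
    [0.7,[0,0,0],[0,0,0]],
    [0.65,[0,0,0],[0,0,0]],
    [0.6,[0,0,0],[0,0,0]],
    [0.5,[0,0,0],[0,0,0]],
    [0.5,[0,0,0],[0,0,0]]
  ],
  "force": 35
}}

```text
t: 6.52
tool_pos: [0.5975, -0.0288, 0.0607]
tool_rot: [2.429, 1.991, 0.001]
contact_force: [-1.6, -0.1, 4.5]
opening: 0.0558
grip_force: 34.6
```

```bash
python3 -c "
from h import *
s=imaging.get_image('side');o=ctrl.get_obs();p=o['tool_pos'];print(p,o['contact_force'],o['opening'],o['grip_force'])
c=s['color'][110:260,200:320];c=cv2.resize(c,None,fx=4,fy=4)
cv2.imwrite('pics/c6.png',c)"
```

```text
[ 0.59748005 -0.02881672  0.06073068] [-0.99478206 -0.43938622  5.16939437] 0.05564284781805599 34.641793252376374
```

View pics/c6.png

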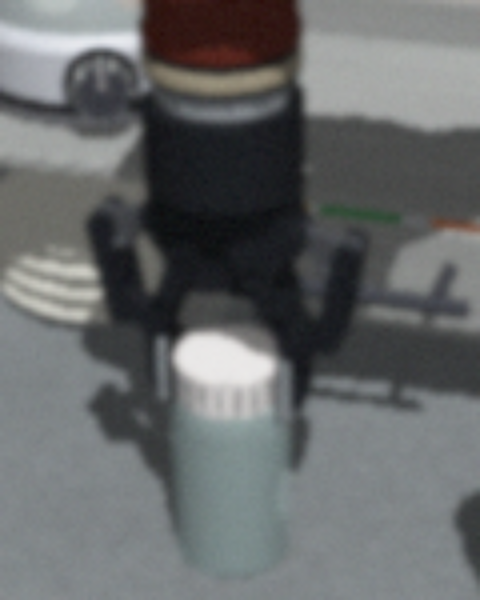

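The jar is gripped on its cap: opening 55.7 mm, 35 N, still upright. Next I lift it.

>>> {"fn": "play_rows", "kwargs": {
  "series": [
    [0.5,[0,0,-0.15],[0,0,0]],
    [0.5,[0,0,-0.3],[0,0,0]],
    [0.5,[0,0,-0.35],[0,0,0]],
    [0.5,[0,0,-0.2],[0,0,0]],
    [0.5,[0,0,0],[0,0,0]]
  ]
}}

```text
t: 7.2
tool_pos: [0.598, -0.0289, 0.1115]
tool_rot: [2.428, 1.99, 0.003]
contact_force: [0.4, -0.8, -3.2]
opening: 0.0556
grip_force: 35.4
```

```bash
python3 -c "
from h import *
go([.54,.257,.11])"
```

```text
t 7.2 pos [ 0.598  -0.0289  0.1115] tool x,y,z [[0.2, 0.98, 0.0], [0.98, -0.2, 0.0], [0.0, -0.0, -1.0]] open 0.0556 grip 35.4 F [ 0.4 -0.8 -3.2]
shift shares [ 5.38 -2.26  0.02]
```

>>> {"fn": "play_rows", "kwargs": {
  "series": [
    [0.5,[0.15,-0.06,0],[0,0,0]],
    [0.5,[0.3,-0.13,0],[0,0,0]],
    [0.5,[0.4,-0.17,0],[0,0,0]],
    [0.5,[0.5,-0.21,0],[0,0,0]],
    [0.5,[0.5,-0.21,0],[0,0,0]],
    [0.5,[0.5,-0.21,0],[0,0,0]],
    [0.5,[0.5,-0.21,0],[0,0,0]],
    [0.5,[0.5,-0.21,0],[0,0,0]]
  ]
}}

```text
t: 8.2
tool_pos: [0.5597, 0.1517, 0.1094]
tool_rot: [-2.428, -1.992, 0.001]
contact_force: [-0.5, 0.5, -1.9]
opening: 0.0553
grip_force: 35.3
```

>>> {"fn": "play_rows", "kwargs": {
  "series": [
    [0.5,[0.5,-0.21,0],[0,0,0]],
    [0.5,[0.5,-0.21,0],[0,0,0]],
    [0.5,[0.4,-0.17,0],[0,0,0]],
    [0.5,[0.3,-0.13,0],[0,0,0]],
    [0.5,[0.2,-0.08,0],[0,0,0]],
    [0.5,[0.1,-0.04,0],[0,0,0]],
    [0.5,[0,0,0],[0,0,0]],
    [0.5,[0,0,0],[0,0,0]]
  ]
}}

```text
t: 9.2
tool_pos: [0.5395, 0.2551, 0.1097]
tool_rot: [2.431, 1.99, -0.0]
contact_force: [0.3, -0.0, -3.0]
opening: 0.0554
grip_force: 35.3
```

```bash
python3 -c "
from h import *
go([.54,.257,.081])"
```

```text
t 9.2 pos [0.5395 0.2551 0.1097] tool x,y,z [[0.2, 0.98, -0.0], [0.98, -0.2, 0.0], [-0.0, -0.0, -1.0]] open 0.0554 grip 35.3 F [ 0.3 -0.  -3. ]
shift shares [0.04 0.   0.57]
```

>>> {"fn": "play_rows", "kwargs": {
  "series": [
    [0.5,[0,0,0.2],[0,0,0]],
    [0.5,[0,0,0.2],[0,0,0]],
    [0.5,[0,0,0.1],[0,0,0]],
    [0.5,[0,0,0.05],[0,0,0]],
    [0.5,[0,0,0.03],[0,0,0]],
    [0.5,[0,0,0.02],[0,0,0]],
    [0.5,[0,0,0],[0,0,0]]
  ]
}}

```text
t: 10.07
tool_pos: [0.5394, 0.2558, 0.0799]
tool_rot: [2.43, 1.991, 0.001]
contact_force: [0.2, -0.2, -2.8]
opening: 0.0551
grip_force: 35.3
```

>>> {"fn": "play_rows", "kwargs": {
  "series": [
    [0.5,[0,0,0.02],[0,0,0]],
    [0.5,[0,0,0.02],[0,0,0]],
    [0.5,[0,0,0],[0,0,0]]
  ]
}}

```text
t: 10.45
tool_pos: [0.5396, 0.2559, 0.0788]
tool_rot: [2.43, 1.991, 0.001]
contact_force: [-2.1, -1.5, 5.5]
opening: 0.0554
grip_force: 36.5
```

>>> {"fn": "play_rows", "kwargs": {
  "series": [
    [0.65,[0,0,0],[0,0,0]],
    [0.68,[0,0,0],[0,0,0]],
    [0.75,[0,0,0],[0,0,0]],
    [0.85,[0,0,0],[0,0,0]],
    [1,[0,0,0],[0,0,0]],
    [1,[0,0,0],[0,0,0]],
    [1,[0,0,0],[0,0,0]]
  ]
}}

```text
t: 11.32
tool_pos: [0.5393, 0.2557, 0.0776]
tool_rot: [-2.43, -1.991, 0.0]
contact_force: [0.1, -0.3, 0.2]
opening: 0.0856
grip_force: 0.0
```

>>> {"fn": "play_rows", "kwargs": {
  "series": [
    [1,[0,0,-0.3],[0,0,0]],
    [1,[0,0,-0.6],[0,0,0]],
    [1,[0,0,-0.8],[0,0,0]],
    [1,[0,0,-0.8],[0,0,0]],
    [1,[0,0,-0.8],[0,0,0]],
    [1,[0,0,0],[0,0,1]],
    [1,[0,0,0],[0,0,1]],
    [1,[0,0,0],[0,0,1]]
  ]
}}

```text
t: 12.32
tool_pos: [0.5396, 0.2558, 0.2443]
tool_rot: [2.794, 1.436, 0.003]
contact_force: [-0.4, 0.3, 0.2]
opening: 0.0855
grip_force: 0.0
```

```bash
python3 -c "
from h import *
s=imaging.get_image('side')
c=cv2.cvtColor(s['color'],cv2.COLOR_BGR2HSV);m=cv2.inRange(c,(0,0,170),(180,50,255))
p=proj(s,[.54,.256,.14]);print('pred cap top',p, 'cap front edge',proj(s,[.54,.256,.118]))
x,y=map(int,p);k=np.zeros_like(m);k[y-30:y+40,x-40:x+40]=m[y-30:y+40,x-40:x+40]
cs=cv2.findContours(k,0,2)[0];q=max(cs,key=cv2.contourArea);print(cv2.boundingRect(q),cv2.contourArea(q))
go([.556,-.115,.22],-100.5)"
```

```text
pred cap top [271.22934021 294.776866  ] cap front edge [271.28491115 305.92500079]
(252, 281, 40, 53) 1290.5
t 12.38 pos [0.5395 0.2558 0.2442] tool x,y,z [[0.58, 0.81, 0.0], [0.81, -0.58, 0.0], [0.0, 0.0, -1.0]] open 0.0853 grip 0.0 F [0.  0.6 0.8]
shift shares [-5.82  4.6   0.48]
turn shares [ 0.   -0.01  8.09]
```

>>> {"fn": "play_rows", "kwargs": {
  "series": [
    [0.35,[0,0,0],[0,0,1]],
    [0.35,[0,0,0],[0,0,1]],
    [0.35,[0,0,0],[0,0,1]],
    [0.35,[0,0,0],[0,0,1]],
    [0.35,[0,0,0],[0,0,1]],
    [0.35,[0,0,0],[0,0,1]],
    [0.35,[0,0,0],[0,0,1]],
    [0.35,[0,0,0],[0,0,1]]
  ]
}}

```text
t: 13.38
tool_pos: [0.5395, 0.2558, 0.2439]
tool_rot: [-3.13, 0.26, -0.002]
contact_force: [-0.2, 0.2, -0.1]
opening: 0.0301
grip_force: 0.0
```

```bash
python3 -c "
from h import *
go([.556,-.115,.22],-100.5)"
```

```text
t 13.38 pos [0.5395 0.2558 0.2439] tool x,y,z [[0.99, -0.16, 0.0], [-0.16, -0.99, -0.0], [0.0, 0.0, -1.0]] open 0.0301 grip 0.0 F [-0.2  0.2 -0.1]
shift shares [1.55 7.26 0.47]
turn shares [-0.   -0.01  0.13]
```

>>> {"fn": "play_rows", "kwargs": {
  "series": [
    [0.35,[0.15,0.7,0],[0,0,0]],
    [0.35,[0.15,0.7,0],[0,0,0]],
    [0.35,[0.15,0.7,0],[0,0,0]],
    [0.35,[0.15,0.7,0],[0,0,0]],
    [0.35,[0.15,0.7,0],[0,0,0]],
    [0.35,[0.15,0.7,0],[0,0,0]],
    [0.35,[0.15,0.7,0],[0,0,0.13]],
    [0.35,[0.15,0.7,0],[0,0,0]]
  ]
}}

```text
t: 14.38
tool_pos: [0.5525, -0.0315, 0.2439]
tool_rot: [3.129, -0.281, 0.002]
contact_force: [-0.1, -0.1, -0.1]
opening: 0.0298
grip_force: 0.0
```

>>> {"fn": "play_rows", "kwargs": {
  "series": [
    [0.35,[0.15,0.7,0],[0,0,0]],
    [0.35,[0.15,0.7,0],[0,0,0]],
    [0.35,[0.05,0.26,0],[0,0,0]],
    [0.35,[0,0,0.5],[0,0,0]],
    [0.35,[0,0,0.5],[0,0,0]],
    [0.35,[0,0,0.5],[0,0,0]],
    [0.35,[0,0,0],[0,0,0]],
    [0.35,[0,0,0],[0,0,0]]
  ]
}}

```text
t: 15.38
tool_pos: [0.5553, -0.115, 0.1692]
tool_rot: [3.129, -0.283, 0.003]
contact_force: [1.3, 0.5, -0.2]
opening: 0.0301
grip_force: 0.0
```

```bash
python3 -c "
from h import *
go([.556,-.115,.1],-100.5)
s=imaging.get_image('side');c=cv2.resize(s['color'][90:240,200:330],None,fx=4,fy=4)
p=ctrl.get_obs()['tool_pos']
for h in (0,.03): cv2.circle(c,tuple(int(v) for v in (proj(s,p+[0,0,h])-[200,90])*4),3,(0,0,255),-1)
cv2.circle(c,tuple(int(v) for v in (proj(s,[.556,-.1146,.114])-[200,90])*4),3,(0,255,0),-1)
cv2.imwrite('pics/c7.png',c)"
```

```text
t 15.38 pos [ 0.5553 -0.115   0.1692] tool x,y,z [[0.98, -0.18, 0.0], [-0.18, -0.98, 0.0], [0.0, -0.0, -1.0]] open 0.0301 grip 0.0 F [ 1.3  0.5 -0.2]
shift shares [ 0.01 -0.    1.38]
turn shares [ 0.   -0.01  0.02]
```

View pics/c7.png

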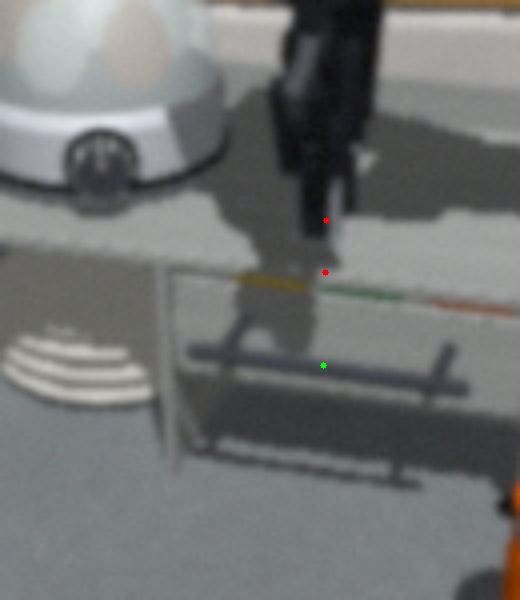

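The picture shows the bar running from (190,352) to (468,388), with the green dot on its middle. The narrowed fingers end at about (315,238) and (337,245), straight above it, and again about 30 mm higher than the TCP dot. I'll go down with the bar between them, watching the force.

>>> {"fn": "play_rows", "kwargs": {
  "series": [
    [0.35,[0,0,0.5],[0,0,0]],
    [0.35,[0,0,0.5],[0,0,0]],
    [0.35,[0,0,0.4],[0,0,0]],
    [0.35,[0,0,0.2],[0,0,0]],
    [0.35,[0,0,0.2],[0,0,0]],
    [0.35,[0,0,0],[0,0,0]],
    [0.35,[0,0,0],[0,0,0]]
  ]
}}

```text
t: 16.3
tool_pos: [0.5557, -0.1155, 0.0798]
tool_rot: [3.128, -0.284, 0.003]
contact_force: [-2.5, 0.8, 5.9]
opening: 0.0297
grip_force: 2.6
```

```bash
python3 -c "
from h import *
go([.556,-.115,.075],-100.5);print(ctrl.get_obs()['wrist_torque'])
t=imaging.get_image('side');g=t['color'][90:240,200:330];cv2.imwrite('pics/c8.png',cv2.resize(g,None,fx=4,fy=4))
h=cv2.cvtColor(t['color'],cv2.COLOR_BGR2HSV);d=cv2.inRange(h,(0,0,0),(180,255,45))[90:240,200:330]
for r in range(60,110,2): print(r+90,''.join('#' if v else '.' for v in d[r,40:120]))"
```

```text
t 16.3 pos [ 0.5557 -0.1155  0.0798] tool x,y,z [[0.98, -0.18, 0.0], [-0.18, -0.98, 0.0], [0.0, -0.0, -1.0]] open 0.0297 grip 2.6 F [-2.5  0.8  5.9]
shift shares [ 0.   -0.01  0.1 ]
turn shares [ 0.   -0.02  0.01]
[-0.05603568  0.36646445 -0.15065199]
150 .......................................##############...........................
152 ......................................##############............................
154 ......................................#############.............................
156 ............................##........#############.............................
158 ............................###.....##############..............................
160 ............................####.################...............................
162 .............................####################...............................
164 .............................##################.................................
166 .............................#################..................................
168 .............................##################................................
[... 576 characters left out ...]
....................
184 ....................................#####.......................................
186 ....................................####........................................
188 ................................................................................
190 ................................................................................
192 ................................................................................
194 ................................................................................
196 ................................................................................
198 ................................................................................
```

```bash
python3 -c "
from h import *
s=imaging.get_image('side');n=np.array([.18,.98,0])
p=ctrl.get_obs()['tool_pos']
for z in (.08,.09,.1,.105,.11,.12): print(z,proj(s,[p[0]+.18*.02,p[1]+.98*.02,z]).round(1),'bar',proj(s,[.556,-.1146,.114]).round(1) if z==.08 else '')"
```

```text
0.08 [278.6 199.1] bar [281.  181.4]
0.09 [278.6 195.2] bar 
0.1 [278.7 191.2] bar 
0.105 [278.7 189.2] bar 
0.11 [278.7 187.2] bar 
0.12 [278.7 183.1] bar
```

>>> {"fn": "play_rows", "kwargs": {
  "series": [
    [0.35,[0,0,-0.2],[0,0,0]],
    [0.24,[0,-0.03,0],[0,0,0]],
    [0.24,[0,0,0],[0,0,0]],
    [0.24,[0,0,0.1],[0,0,0]],
    [0.24,[0,0,0.1],[0,0,0]],
    [0.24,[0,0,0],[0,0,0]]
  ]
}}

```text
t: 17.15
tool_pos: [0.5551, -0.1138, 0.0777]
tool_rot: [3.129, -0.284, 0.0]
contact_force: [-0.5, 0.1, 2.6]
opening: 0.0205
grip_force: 0.0
```

>>> {"fn": "play_rows", "kwargs": {
  "series": [
    [0.24,[0,0,0.05],[0,0,0]],
    [0.24,[0,0,0.05],[0,0,0]],
    [0.24,[0,0,0],[0,0,0]]
  ]
}}

```text
t: 17.52
tool_pos: [0.558, -0.1145, 0.077]
tool_rot: [3.127, -0.284, 0.011]
contact_force: [-1.6, 3.7, 14.7]
opening: 0.021
grip_force: 0.0
```

```bash
python3 -c "
from h import *
for i in range(3):
  o=ctrl.get_obs();print(o['contact_force'].round(2) if hasattr(o['contact_force'],'round') else o['contact_force'],np.round(o['wrist_torque'],3),np.round(o['tool_pos'],4),np.round(o['tool_rot'],4))
t=imaging.get_image('side');g=t['color'][90:240,200:330];cv2.imwrite('pics/c9.png',cv2.resize(g,None,fx=4,fy=4,interpolation=cv2.INTER_CUBIC))
o=ctrl.get_obs();print(o['contact_force'],o['wrist_torque'])"
```

```text
[-1.57  3.74 14.7 ] [-0.268  0.183 -0.117] [ 0.558  -0.1145  0.077 ] [ 3.127  -0.2837  0.011 ]
[-1.57  3.74 14.7 ] [-0.268  0.183 -0.117] [ 0.558  -0.1145  0.077 ] [ 3.127  -0.2837  0.011 ]
[-1.57  3.74 14.7 ] [-0.268  0.183 -0.117] [ 0.558  -0.1145  0.077 ] [ 3.127  -0.2837  0.011 ]
[-0.77883809  2.99756918 13.84272211] [-0.26923835  0.11071611 -0.08490106]
```

View pics/c9.png

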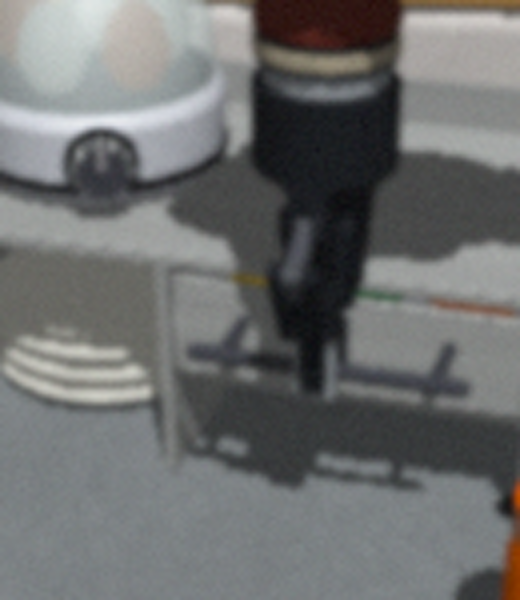

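The front finger hangs in front of the bar, tip at (320,395) with the bar at (320,368), so the bar lies between the fingers. What blocks further descent is the hand meeting the shelf's edge. I'll relieve that contact and close on the bar here.

>>> {"fn": "play_rows", "kwargs": {
  "series": [
    [0.24,[0,0,-0.06],[0,0,0]],
    [0.15,[0,0,0],[0,0,0]],
    [0.1,[0,0,0],[0,0,0]],
    [0.0,[0,0,0],[0,0,0]],
    [0.0,[0,0,0],[0,0,0]]
  ],
  "force": 40
}}

```text
t: 18.2
tool_pos: [0.5556, -0.1116, 0.0759]
tool_rot: [-3.124, 0.284, -0.001]
contact_force: [1.4, 6.6, 5.8]
opening: 0.0081
grip_force: 39.0
```

```bash
python3 -c "
from h import *
go([.556,-.115,.08],-100.5)"
```

```text
t 18.2 pos [ 0.5556 -0.1116  0.0759] tool x,y,z [[0.98, -0.18, 0.0], [-0.18, -0.98, -0.0], [0.0, 0.0, -1.0]] open 0.0081 grip 39.0 F [1.4 6.6 5.8]
shift shares [ 0.02  0.06 -0.08]
turn shares [-0.03 -0.    0.01]
```

The fingers stopped at 8.1 mm with 39 N, so the bar is held. I'll pull slowly, staying short of the mark.

>>> {"fn": "play_rows", "kwargs": {
  "series": [
    [0,[0,-0.05,0],[0,0,0]],
    [0,[0,-0.1,0],[0,0,0]],
    [0,[0,-0.15,0],[0,0,0]],
    [0,[0,-0.15,0],[0,0,0]],
    [0,[0,-0.15,0],[0,0,0]],
    [0,[0,-0.1,0],[0,0,0]],
    [0,[0,0,0],[0,0,0]],
    [0,[0,0,0],[0,0,0]]
  ],
  "force": 60
}}

```text
t: 19.2
tool_pos: [0.5616, -0.0796, 0.076]
tool_rot: [3.128, -0.284, 0.001]
contact_force: [1.6, -4.3, 5.4]
opening: 0.0078
grip_force: 58.7
```

```bash
python3 -c "
from h import *
go([.556+.1*.184,-.1116+.1*.983,.08],-100.5)"
```

```text
t 19.2 pos [ 0.5616 -0.0796  0.076 ] tool x,y,z [[0.98, -0.18, 0.0], [-0.18, -0.98, 0.0], [0.0, -0.0, -1.0]] open 0.0078 grip 58.7 F [ 1.6 -4.3  5.4]
shift shares [ 0.01 -1.35 -0.08]
turn shares [ 0.   -0.01  0.01]
```

>>> {"fn": "play_rows", "kwargs": {
  "series": [
    [0,[0,-0.1,0],[0,0,0]],
    [0,[0,-0.15,0],[0,0,0]],
    [0,[0,-0.2,0],[0,0,0]],
    [0,[0,-0.2,0],[0,0,0]],
    [0,[0,-0.2,0],[0,0,0]],
    [0,[0,-0.15,0],[0,0,0]],
    [0,[0,-0.1,0],[0,0,0]],
    [0,[0,0,0],[0,0,0]]
  ]
}}

```text
t: 20.2
tool_pos: [0.5716, -0.0262, 0.076]
tool_rot: [3.127, -0.284, 0.002]
contact_force: [1.1, -6.4, 5.2]
opening: 0.0076
grip_force: 58.8
```

```bash
cat > m.py <<'E'
from h import *
go([.556+.1*.184,-.1116+.1*.983,.08],-100.5)
s=imaging.get_image('side');t=imaging.get_image('top')
n=np.array([.184,.983,0]);u=np.array([.983,-.184,0])
A=np.array([.82654,-.20959,0]);f=lambda p:(p-A)@n   # distance out from shelf front
for nm,im in(('side',s),('top',t)):
    h=cv2.cvtColor(im['color'],cv2.COLOR_BGR2HSV);m=cv2.inRange(h,(0,110,70),(4,255,255))|cv2.inRange(h,(172,110,70),(180,255,255))
    e=A+n*0+np.array([0,0,.124]); P=[A-u*(.197+k) for k in(0,.2)]
    ys,xs=np.nonzero(m);L=[]
    for x,y in zip(xs,ys):
        p=onz(im,x,y,.124);
        if abs(f(p))<.05 and -.39<(p-A)@u<-.15: L.append([f(p),(p-A)@u])
    L=np.array(L);print(nm,len(L), L[:,0].mean() if len(L) else '',np.percentile(L,[5,50,95],axis=0).round(4).tolist() if len(L) else '')
E
python3 m.py
```

```text
t 20.2 pos [ 0.5716 -0.0262  0.076 ] tool x,y,z [[0.98, -0.18, 0.0], [-0.18, -0.98, 0.0], [0.0, -0.0, -1.0]] open 0.0076 grip 58.8 F [ 1.1 -6.4  5.2]
shift shares [ 0.01 -0.26 -0.08]
turn shares [ 0.01 -0.01  0.01]
side 169 -0.003933100002900569 [[-0.0105, -0.3719], [-0.004, -0.3207], [0.0027, -0.2]]
top 0
```

```bash
cat > m2.py <<'E'
from h import *
s=imaging.get_image('side');n=np.array([.184,.983,0]);u=np.array([.983,-.184,0]);A=np.array([.82654,-.20959,0])
h=cv2.cvtColor(s['color'],cv2.COLOR_BGR2HSV)
for k in np.arange(-.38,-.19,.02):
    row=[]
    for f in np.arange(.03,-.0341,-.004):
        x,y=proj(s,A+u*k+n*f+[0,0,.124]).round().astype(int);H,S,V=h[y,x];row.append(f"{H}/{S}")
    e=proj(s,A+u*k+[0,0,.15]);print(round(k,2),e.round(0),*row)
E
python3 m2.py
```

```text
-0.38 [329. 163.] 109/15 111/14 109/15 120/11 115/9 125/9 166/21 177/61 170/32 175/66 178/80 154/22 120/11 120/11 108/13 90/2 90/4
-0.36 [320. 162.] 10/182 8/108 178/17 178/17 135/11 160/14 176/74 179/150 0/213 0/213 0/183 179/93 169/20 105/10 113/10 105/14 90/4
-0.34 [311. 161.] 13/238 9/171 7/79 8/21 8/21 163/12 0/56 179/151 0/204 0/176 0/182 178/85 163/19 120/15 114/13 114/13 120/3
-0.32 [302. 160.] 108/12 110/14 105/9 109/19 150/10 150/10 177/48 1/133 1/194 179/175 177/84 177/84 161/21 120/17 100/8 100/8 90/9
-0.3 [294. 159.] 99/18 99/18 111/17 115/15 110/15 170/30 175/33 179/108 1/186 0/171 0/93 179/92 177/26 128/10 115/15 140/8 105/12
-0.28 [285. 158.] 68/90 81/39 81/39 98/20 108/13 173/31 178/95 178/95 179/177 0/185 177/117 175/31 173/33 130/8 120/10 120/8 120/8
-0.26 [276. 157.] 102/51 105/55 115/55 110/55 114/41 115/46 85/44 114/36 114/36 120/30 120/39 138/61 138/61 128/44 105/60 135/46 135/46
-0.24 [268. 156.] 90/17 102/28 109/27 107/24 110/29 108/27 105/46 98/24 120/33 110/39 114/36 99/54 115/53 115/53 105/76 75/77 0/0
-0.22 [259. 154.] 24/255 23/210 23/133 23/59 23/59 105/15 120/38 99/60 120/50 120/50 95/42 111/54 114/41 114/41 120/40 123/64 105/49
-0.2 [251. 153.] 28/38 30/3 102/13 129/18 138/13 165/20 175/56 179/147 1/206 1/215 1/157 175/64 165/17 144/14 115/16 83/12 15/7
```

```bash
cat > m3.py <<'E'
from h import *
s=imaging.get_image('side');n=np.array([.184,.983,0]);u=np.array([.983,-.184,0]);A=np.array([.82654,-.20959,0])
g=cv2.cvtColor(s['color'],cv2.COLOR_BGR2GRAY).astype(np.float32)
def prof(k,fs,z): return [int(np.mean([cv2.getRectSubPix(g,(1,1),tuple(map(float,proj(s,A+u*(k+j)+n*f+[0,0,z]))))[0,0] for j in np.linspace(-.008,.008,9)])) for f in fs]
fs=np.arange(-.02,.021,.004);print('edge z.15',fs.round(3))
for k in(-.36,-.34,-.32,-.29,-.2): print(k,prof(k,fs,.15))
fs=np.arange(.11,.161,.004);print('bar z.114',fs.round(3))
for k in(-.34,-.33,-.32,-.23,-.22,-.21): print(k,prof(k,fs,.114))
fs=np.arange(.07,.121,.004);print('front face top z.136',fs.round(3))
for k in(-.36,-.34,-.32,-.22): print(k,prof(k,fs,.136))
E
python3 m3.py
```

```text
edge z.15 [-0.02  -0.016 -0.012 -0.008 -0.004  0.     0.004  0.008  0.012  0.016
  0.02 ]
-0.36 [72, 71, 72, 71, 73, 78, 85, 94, 102, 103, 101]
-0.34 [73, 71, 71, 72, 73, 73, 75, 77, 79, 83, 89]
-0.32 [72, 72, 72, 72, 72, 73, 74, 75, 79, 83, 90]
-0.29 [74, 75, 75, 74, 73, 73, 74, 76, 78, 81, 87]
-0.2 [25, 26, 32, 41, 51, 63, 72, 76, 78, 78, 77]
bar z.114 [0.11  0.114 0.118 0.122 0.126 0.13  0.134 0.138 0.142 0.146 0.15  0.154
 0.158]
-0.34 [102, 102, 100, 93, 81, 74, 68, 67, 78, 83, 70, 60, 59]
-0.33 [134, 133, 128, 114, 92, 77, 68, 72, 89, 95, 75, 61, 59]
-0.32 [137, 136, 132, 116, 92, 76, 68, 73, 90, 96, 76, 61, 59]
-0.23 [97, 96, 91, 82, 75, 71, 67, 68, 77, 83, 76, 68, 66]
-0.22 [100, 99, 98, 91, 81, 72, 67, 71, 88, 101, 96, 89, 88]
-0.21 [134, 133, 128, 114, 96, 83, 80, 90, 109, 122, 126, 126, 126]
front face top z.136 [0.07  0.074 0.078 0.082 0.086 0.09  0.094 0.098 0.102 0.106 0.11  0.114
 0.118]
-0.36 [108, 110, 116, 130, 149, 156, 149, 139, 136, 136, 135, 134, 133]
-0.34 [116, 115, 116, 128, 146, 153, 147, 139, 136, 136, 136, 135, 133]
-0.32 [103, 102, 103, 115, 137, 152, 149, 140, 136, 136, 136, 135, 135]
-0.22 [86, 86, 87, 91, 102, 114, 120, 124, 129, 133, 135, 135, 135]
```

Here the red line reads 96 mm out, the bar 93 mm, the drawer front 92 mm and the arm's own travel 87 mm. Another 8 mm puts all four readings inside 92–108 mm.

>>> {"fn": "play_rows", "kwargs": {
  "series": [
    [0,[0,-0.05,0],[0,0,0]],
    [0,[0,-0.07,0],[0,0,0]],
    [0,[0,-0.04,0],[0,0,0]],
    [0,[0,0,0],[0,0,0]],
    [0,[0,0,0],[0,0,0]],
    [0,[0,0,0],[0,0,0]],
    [0,[0,0,0],[0,0,0]],
    [0,[0,0,0],[0,0,0]]
  ]
}}

```text
t: 21.4
tool_pos: [0.573, -0.0188, 0.0759]
tool_rot: [3.126, -0.285, 0.002]
contact_force: [0.1, -7.7, 4.3]
opening: 0.0074
grip_force: 58.8
```

```bash
python3 m.py; python3 m3.py | sed -n '/bar/,/front/p'
```

```text
t 21.4 pos [ 0.573  -0.0188  0.0759] tool x,y,z [[0.98, -0.18, 0.0], [-0.18, -0.98, 0.0], [0.0, -0.0, -1.0]] open 0.0074 grip 58.8 F [ 0.1 -7.7  4.3]
shift shares [ 0.01 -0.11 -0.08]
turn shares [ 0.02 -0.01  0.01]
side 179 0.003215233909442584 [[-0.0037, -0.3708], [0.0034, -0.3207], [0.0102, -0.199]]
top 0  
bar z.114 [0.11  0.114 0.118 0.122 0.126 0.13  0.134 0.138 0.142 0.146 0.15  0.154
 0.158]
-0.34 [105, 104, 104, 106, 103, 93, 81, 73, 67, 67, 77, 79, 67]
-0.33 [135, 135, 135, 135, 129, 113, 90, 75, 68, 72, 88, 87, 71]
-0.32 [138, 137, 137, 136, 131, 115, 91, 75, 67, 71, 88, 88, 71]
-0.23 [93, 97, 98, 95, 90, 81, 74, 72, 68, 66, 77, 80, 72]
-0.22 [102, 102, 101, 99, 98, 90, 80, 73, 68, 71, 88, 97, 92]
-0.21 [136, 136, 134, 134, 129, 115, 96, 84, 82, 93, 112, 123, 126]
front face top z.136 [0.07  0.074 0.078 0.082 0.086 0.09  0.094 0.098 0.102 0.106 0.11  0.114
```

>>> {"fn": "play_rows", "kwargs": {
  "series": [
    [0,[0,-0.02,0],[0,0,0]],
    [0,[0,0,0],[0,0,0]],
    [0,[0,0,0],[0,0,0]],
    [0,[0,0,0],[0,0,0]],
    [0,[0,0,0],[0,0,0]],
    [0,[0,0,0],[0,0,0]],
    [0,[0,0,0],[0,0,0]],
    [0,[0,0,0],[0,0,0]]
  ]
}}

```text
t: 22.55
tool_pos: [0.5731, -0.0179, 0.0759]
tool_rot: [3.126, -0.285, 0.002]
contact_force: [0.7, -7.2, 4.5]
opening: 0.0072
grip_force: 58.8
```

```bash
python3 - <<'E'
from h import *
o=ctrl.get_obs();print(o['tool_pos'],o['contact_force'],o['grip_force'])
t=imaging.get_image('top');h=cv2.cvtColor(t['color'],cv2.COLOR_BGR2HSV);m=cv2.inRange(h,(0,0,190),(180,50,255))
x,y=map(int,proj(t,[.54,.256,.14]));k=np.zeros_like(m);k[y-25:y+25,x-25:x+25]=m[y-25:y+25,x-25:x+25]
(u,v),r=cv2.minEnclosingCircle(max(cv2.findContours(k,0,2)[0],key=cv2.contourArea));print("jar cap",onz(t,u,v,.14),r)
print(ctrl.finish_job())
E
```

```text
[ 0.57313342 -0.01790851  0.07594566] [ 0.65119934 -7.24521192  4.48640307] 58.793989419937134
jar cap [0.53842468 0.25438721 0.14      ] 11.361948013305664
the job is handed in; nothing more can be done
None
```

I handed the job in with the jar standing on the board, let go, and the drawer still held at the red line with about 59 N of grip; the drawer measured about 95–104 mm out depending on the method, and no verdict came back.

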